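# Open the label printer for a head cleaning

### The arm

A 6-joint arm with a two-finger parallel gripper is mounted at the origin on a cart in front of the work surface, level with it; the furniture and walls round the work are solid. World frame = base frame: x ahead of the robot, y to its left, z up, the work surface at z = 0. Lengths are in m, angles in rad, forces in N, time in s.
With the tool pointing down it reaches from about 0.375 to 0.975 m from the base axis. Payload 3.8 kg.
Tool frame: the origin (TCP) lies midway between the tips of the shut fingers; the grasp point (between the pads) lies 19 mm behind it; z points along the fingers, y is the line along which they close (so a half turn about z gives the same grasp; the last joint's range is limited). The gripper opens to 85 mm and grips with 20 to 120 N. Pads are 22 mm wide; open, the fingers measure 114 mm over their backs; the gripper's body (76 mm by 85 mm) begins 54 mm behind the grasp point. The pads swing forward as they close: fully open they stand 13 mm farther back than shut.
Start: joints at [1.205, 0.264, 1.604, -0, 1.274, -0.037], TCP at [0.218, 0.639, 0.231] pointing down, gripper open.
Joint ranges: [-2.63, 2.63], [-0.94, 2.18], [0.31, 2.57], [-1.31, 4.45], [0, 2.66], [-2.55, 2.55]. Speed limits (rad/s): [2.57, 2.57, 3.14, 3.14, 3.14, 3.14].

### API

Orientations are given as a rotation vector (axis times angle).
In Python, from workcell import read_state, vision, ticket gives the robot as it stands. The module is installed in compiled form; this text tells all that it offers.
- The arm moves only by the tool jog_arm, never from a script. Its arguments are lists of equal length, an entry for each row: "turn": the turn, a rotation vector about the tool's x, y, z in rad, a list of three; "delta_pos": the shift along the tool's x, y, z in m, a list of three; "gripper": the finger opening in m, from 0 to 0.0854. In form: {"turn": [[rx, ry, rz], ...], "delta_pos": [[dx, dy, dz], ...], "gripper": [gripper, ...]}. A call has 1 to 20 rows; each row shifts and turns the commanded pose from where the row before left it, along the tool's axes as they then stand; what a row does not reach is not made up. A row lasts 1/12 s, in which the tool goes at most 41.7 mm and 7.16 degrees, less where a joint would pass 70% of its speed; a pose out of reach is approached as far as the arm can. A call with a gripper value outside its range is refused whole. The fingers move at their own pace and stop on an object; "grip_force" is the grip in N (left out, the last holds). Time passes only in rows, so rows that do not move let the fingers close. It gives the time, the measured TCP pose, the force, the opening and the grip force at its end, in the units of the state.
- read_state(): the state, without advancing time (a new reading comes with each control period).
- vision.read_camera(name): name is "side" or "top"; returns the picture (480x640x3 uint8, red, green, blue); there is no depth.
- vision.calibration(name): a dict with "vfov" (degrees; the focal length in pixels is half the picture's height over the tangent of half this angle, whatever the lens; pixels are square), "cx", "cy" (the principal point, pixels), "R" (3x3) and "t" (3): a world point X has camera coordinates R X + t. Camera axes: x right, y down, z forward; pixel columns grow to the right and rows downward; lengths in m; the calibration is good to about 2 mm. A picture is of the moment at which its call begins. calibration takes no time and is no camera call.
- ticket.finish_job(): hands the job in; it is judged then, once.
The state is a dict: "time": time; "q": joint angles; "joint_vel": joint speeds; "joint_torque": joint torques, N m; "tool_pos": TCP position; "tcp_rot": TCP orientation; "wrist_force": force on the tool from outside, world axes, zero at the start; "torque": the same for the moment, N m; "width": opening from 0.0 (shut) to 1.0 (fully open); "grip_force": force on a finger pad.
Only numpy, scipy, OpenCV 4.12 (cv2) and the standard library are available. Lean on these libraries where they do the work, as an engineer would, in place of code of your own. Each camera call takes 0.05 s, during which the arm holds its last target. There are 200 camera calls.

### The job

The garment-label printer on the counter is due for a print-head cleaning. Using the fingertips only, switch it off at the red rocker by pushing the raised outer half down, then press the blue key so that the cover springs part-way up, and finally push the cover by its front lip up and right over its balance point so that it lies back against its stop and stays open by itself. Do not pinch or lift anything, do not shove the printer out of its place, leave the other things on the counter alone, and finish clear of everything.

Things in the scene. Friction and masses are not known exactly. Their poses are not given: they have to be found in the camera images.
- label_printer: Light grey label printer, slate-grey hinged cover with smoked window; 215 (x) x 160 (y) x 122 high, 2.4 kg, loose on rubber feet. Origin: centre of underside; x from its front (robot side) to its rear hinge, y to the robot's left, z up. Flat control deck: x -115 to -52, full width, top 80 high. Closed cover behind it: front face x -45, top 123 high; open, it leans 80 past the rear of the tub.
- power_switch (a joint): Red rocker switch on the deck, 20 (x) x 40 (y), centred at x -87, y -55 in the printer's frame; rocks about the printer's x. 0 = on (outer, -y, half raised; as found), 0.4 = off (outer half fully down). Stays where it is left; about 1.5 N on the outer end moves it.
- switch_off_end (a point): Point on the upper face of the rocker's outer (raised) half, 16 from its middle, where to press down; about 88 above the counter while on, 82 when off.
- release_key (a joint): Blue cover-release key, 24 (x) x 46 (y), on the deck at mid-width, centred at x -86 in the printer's frame. 0 = up, 0.15 = fully down (middle 7 lower); springs back. From about 0.09 (4 down, 3 N) its hook lets the cover go; 5 N presses it fully.
- key_top (a point): Middle of the key's upper face, 87 above the counter while up, where to press down.
- cover (a joint): The cover, about 0.28 kg, hinged at its rear edge: 0 = closed, latched; 1.95 = fully open, leaning back on its stop. Once released, two sprung pins raise it to about 0.45 and hold it there. From there to its balance point at about 1.2 it falls back onto the pins if let go; beyond it falls open by itself and stays. Lifting it at the lip takes about 1.5 N.
- cover_hinge (a point): Middle of the hinge axis: 95 behind the printer's origin, 80 above the counter, axis along the printer's y.
- cover_lip (a point): Middle of the front edge of the cover's lip, half-way through its thickness: a tongue 90 wide (y), 6 thick, standing 14 out from the cover's front face, rubber strip beneath. 154 from the hinge axis. Closed: 85 high, x -59, 2 over the deck (no room for a finger); on the pins: about 150 high, fingers fit under it.
- till_roll_a: White spare paper roll, standing, 53 diameter x 79 high, beside the printer on its left; leave alone. Origin: centre of the underside.
- till_roll_b: Another white spare roll like it, beside the printer on its left; leave alone. Origin: centre of the underside.
- tags_c: Bundle of pink paper tags, 88 x 48 x 16, lying on the printer's right; leave alone. Origin: centre of the underside.
- stapler: Green stapler, 150 x 36 x 50, to the right; leave alone. Origin: centre of the underside.
- tag_gun: White and red tag gun, 116 x 169 x 24, lying far right; leave alone. Origin: centre of the underside.

How it is judged:
On the way, in this order (a step that is already met when the one before it is completed fails the run):
1. the printer is switched off while its cover is still closed (value of joint power_switch above 0.34 rad and value of joint cover below 0.06 rad), for 0.1 s.
2. the key is pressed and the cover springs up (value of joint power_switch above 0.34 rad and value of joint cover above 0.3 rad), for 0.1 s.
3. the cover is pushed over its balance point against its stop (value of joint power_switch above 0.34 rad and value of joint cover above 1.85 rad), for 0.2 s.
At the end, for the whole second after the job is handed in: The switch is off (over 0.34 rad), the cover lies open at its stop by itself (over 1.85 of 1.95 rad, at rest), the printer stands within 30 mm of where it stood, level and at rest, and each of the other loose things is within 30 mm of where it was (all of step 3 and velocity of joint cover between -0.05 and 0.05 rad/s and distance of each of label_printer, till_roll_a, till_roll_b, tags_c, stapler, tag_gun from where it was at the start of the episode below 0.03 m and linear speed of label_printer below 0.02 m/s and angle between label_printer's own z axis and vertical below 0.05 rad); the robot touches nothing.
It fails at once if the cover is open while the printer is still on (value of joint power_switch below 0.2 rad and value of joint cover above 0.15 rad).
It fails at once if the cover's lip is pinched between the fingers (contact force between the fingers and cover_c0 above 2 N and contact force between the fingers and cover_c1 above 2 N).
It fails at once if the printer is lifted or tipped (height (world z) of label_printer above 0.012 m or angle between label_printer's own z axis and vertical above 0.12 rad).
It fails at once if another thing is lifted or carried (height (world z) of any of till_roll_a, till_roll_b, tags_c, stapler, tag_gun above 0.02 m).
It also fails if it takes over 48 s, if anything falls off the work surface, if the arm or the gripper's body presses on something with over 40 N, if the wrist force passes 120 N, or if a joint passes its speed limit or range.

## Working session

There is one attempt and no reset: what is moved stays moved. The work goes in short steps, Python scripts to look and compute and a tool call to move; the robot and the scene stay as the last step left them, time stands still between calls to the robot, and variables do not carry over. Pictures are saved under pics/ and viewed, at most 10 in all, crops included, and the job is handed in when it is done.

Besides the shell and the picture viewer there is one more tool, called after "Request:" by a JSON object that holds its "method" and its "body". jog_arm: Moves the arm, as the interface text tells. Its arguments: {"type":"object","properties":{"turn":{"type":"array","items":{"type":"array","items":{"type":"number"}}},"delta_pos":{"type":"array","items":{"type":"array","items":{"type":"number"}}},"gripper":{"type":"array","items":{"type":"number"}},"grip_force":{"type":"number"}},"required":["turn","delta_pos","gripper"]}

```bash
mkdir -p pics; python3 - <<'E'
from workcell import read_state, vision
import cv2,numpy as np
s=read_state();print({k:np.round(v,3) for k,v in s.items()})
for n in("top","side"):
    im=vision.read_camera(n);np.save(n,im);cv2.imwrite(f"pics/{n}0.png",im[:,:,::-1]);c=vision.calibration(n);print(n,c)
E
```

```text
{'time': np.float64(0.0), 'q': array([ 1.205,  0.265,  1.605,  0.   ,  1.274, -0.037]), 'joint_vel': array([ 0.   ,  0.   ,  0.001,  0.001,  0.001, -0.001]), 'joint_torque': array([ 1.0000e-03, -5.1511e+01, -3.6732e+01,  0.0000e+00,  1.3000e-02,
        0.0000e+00]), 'tool_pos': array([0.218, 0.638, 0.23 ]), 'tcp_rot': array([-0.514, -3.099,  0.004]), 'wrist_force': array([0.212, 0.281, 1.402]), 'torque': array([ 0.03 , -0.021,  0.021]), 'grip_force': np.float64(0.0), 'width': np.float64(0.998)}
top {'vfov': 55.38988424182737, 'cx': 313.35701634414863, 'cy': 238.9173655280988, 'R': array([[ 0.01879322, -0.99979845, -0.00706187],
       [-0.9980344 , -0.01833679, -0.05992575],
       [ 0.05978418,  0.00817419, -0.99817786]]), 't': array([-0.06623187,  0.54331716,  1.27906613])}
side {'vfov': 53.19124279646931, 'cx': 323.50070501001613, 'cy': 247.78413896072567, 'R': array([[ 0.95343389, -0.30152847,  0.00666326],
       [-0.18829705, -0.61236341, -0.76782503],
       [ 0.23560144,  0.73081573, -0.64062495]]), 't': array([-0.54892508,  0.144883  ,  1.25636568])}
```

View pics/top0.png

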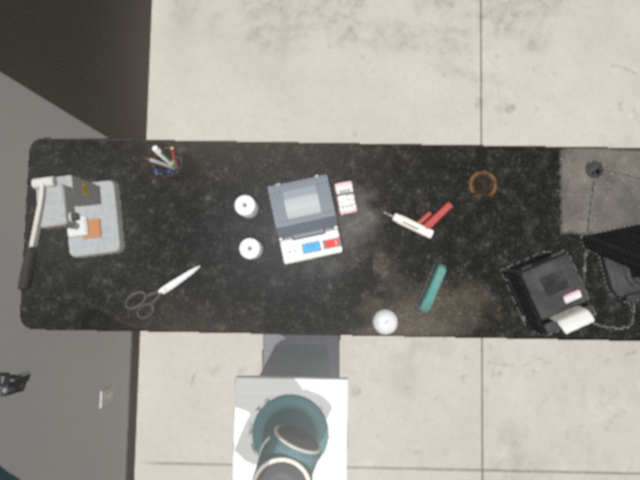

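View pics/side0.png

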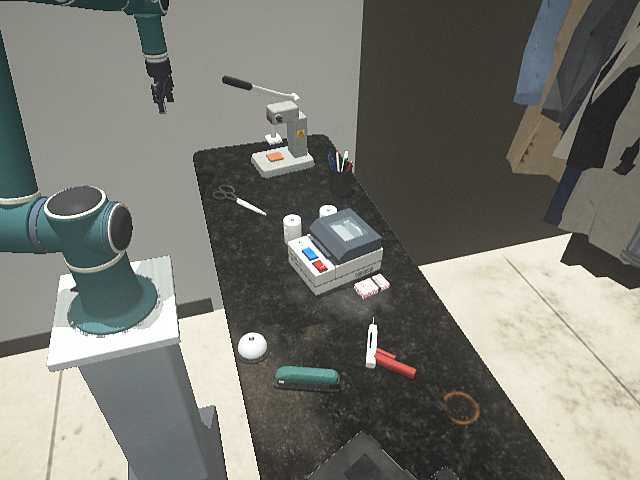

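The top view shows the printer at about (308,220), turned slightly, with the key at (311,247) and the rocker at (332,243). In the side view the key is at (309,254) and the rocker at (319,266). Next I measure both by colour.

```bash
cat > h.py <<'E'
import numpy as np,cv2
from workcell import read_state, vision
def ray(n,uv):
    c=vision.calibration(n);f=240/np.tan(np.radians(c["vfov"])/2)
    d=np.array([(uv[0]-c["cx"])/f,(uv[1]-c["cy"])/f,1]);R=np.array(c["R"]);return -R.T@c["t"],R.T@d
def plane(n,uv,z):
    o,d=ray(n,uv);return o+d*(z-o[2])/d[2]
def tri(a,b):
    (o,d),(p,e)=ray("top",a),ray("side",b)
    s=np.linalg.lstsq(np.c_[d,-e],p-o,rcond=None)[0]
    A,B=o+s[0]*d,p+s[1]*e;return (A+B)/2,np.linalg.norm(A-B)
def proj(n,X):
    c=vision.calibration(n);f=240/np.tan(np.radians(c["vfov"])/2);p=np.array(c["R"])@X+c["t"];return p[:2]/p[2]*f+[c["cx"],c["cy"]]
E
python3 - <<'E'
from h import *
roi={"top":(270,230,345,265),"side":(295,240,332,278)}
c={}
for n,(x0,y0,x1,y1) in roi.items():
    h=cv2.cvtColor(np.load(n+".npy"),cv2.COLOR_RGB2HSV)[y0:y1,x0:x1]
    for k,m in(("blue",cv2.inRange(h,(98,120,60),(125,255,255))),("red",cv2.inRange(h,(0,130,60),(8,255,255))|cv2.inRange(h,(172,130,60),(180,255,255)))):
        _,_,st,ce=cv2.connectedComponentsWithStats(m);i=1+st[1:,4].argmax();c[n,k]=ce[i]+[x0,y0];print(n,k,c[n,k],st[i])
for k,z in(("blue",.086),("red",.085)):
    print(k,tri(c["top",k],c["side",k]),plane("top",c["top",k],z),plane("side",c["side",k],z))
b,r=[plane("top",c["top",k],.085) for k in("blue","red")];print(np.linalg.norm(b-r),np.degrees(np.arctan2(*(b-r)[[0,1]])))
# deck/cover edges in the top view
for n,(x0,y0,x1,y1),s in(("top",(225,165,365,270),5),("side",(270,190,400,310),5)):
    im=np.load(n+".npy")[y0:y1,x0:x1];cv2.imwrite(f"pics/{n}1.png",cv2.resize(im,None,fx=s,fy=s,interpolation=2)[:,:,::-1])
E
```

```text
top blue [310.90291262 246.88349515] [ 34  13  15   9 103]
top red [330.  243.1] [56 10  9  7 50]
side blue [309.52293578 253.2293578 ] [  7   7  16  13 109]
side red [319.81690141 265.42253521] [19 21 13 10 71]
blue (array([ 0.51932306, -0.05058141,  0.08257504]), np.float64(0.0008033384519307944)) [ 0.51878768 -0.05053103  0.086     ] [ 0.51863321 -0.05452333  0.086     ]
red (array([ 0.53145928, -0.10196751,  0.07935758]), np.float64(0.0025771125791321393)) [ 0.52991934 -0.10148575  0.085     ] [ 0.53086263 -0.10820312  0.085     ]
0.05216038668914209 -12.274796469044858
```

View pics/top1.png

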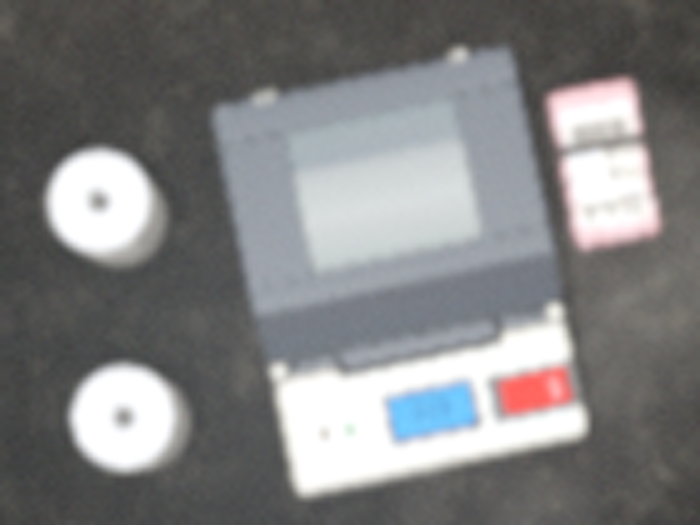

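The crop shows the deck front edge running from (300,493) to (585,433), so the printer's yaw is about +12°. The key is at about (0.519,-0.052), which puts the rocker's off end at about (0.533,-0.122). I yaw the tool to match and travel there with the fingers shut.

Request:
{"method": "jog_arm", "body": {"turn": [[0, 0, -0.108], [0, 0, -0.108], [0, 0, -0.108], [0, 0, -0.108], [0, 0, -0.106], [0, 0, 0], [0, 0, 0], [0, 0, 0], [0, 0, 0], [0, 0, 0], [0, 0, 0], [0, 0, 0], [0, 0, 0], [0, 0, 0], [0, 0, 0], [0, 0, 0], [0, 0, 0], [0, 0, 0], [0, 0, 0], [0, 0, 0]], "delta_pos": [[0, 0, 0], [0, 0, 0], [0, 0, 0], [0, 0, 0], [0, 0, 0], [-0.0065, -0.035, 0], [-0.0065, -0.035, 0], [-0.0065, -0.035, 0], [-0.0065, -0.035, 0], [-0.0065, -0.035, 0], [-0.0065, -0.035, 0], [-0.0065, -0.035, 0], [-0.0065, -0.035, 0], [-0.0065, -0.035, 0], [-0.0065, -0.035, 0], [-0.0065, -0.035, 0], [-0.0065, -0.035, 0], [-0.0065, -0.035, 0], [-0.0065, -0.035, 0], [-0.0065, -0.035, 0]], "gripper": [0, 0, 0, 0, 0, 0, 0, 0, 0, 0, 0, 0, 0, 0, 0, 0, 0, 0, 0, 0], "grip_force": 20}}

```text
time: 1.77
tool_pos: [0.4223, 0.1438, 0.231]
tcp_rot: [0.328, -3.124, -0.0]
wrist_force: [-0.2, 0.0, 0.7]
width: -0.0
grip_force: 0.0
```

Request:
{"method": "jog_arm", "body": {"turn": [[0, 0, 0], [0, 0, 0], [0, 0, 0], [0, 0, 0], [0, 0, 0], [0, 0, 0], [0, 0, 0], [0, 0, 0], [0, -0.12, 0], [0, -0.12, 0], [0, -0.12, 0], [0, -0.12, 0], [0, -0.12, 0], [0, 0, 0], [0, 0, 0]], "delta_pos": [[-0.0065, -0.035, 0], [-0.0065, -0.035, 0], [-0.0065, -0.035, 0], [-0.0065, -0.035, 0], [-0.0065, -0.035, 0], [-0.0065, -0.035, 0], [-0.0065, -0.035, 0], [-0.0065, -0.035, 0], [0, 0, 0], [0, 0, 0], [0, 0, 0], [0, 0, 0], [0, 0, 0], [0, 0, 0], [0, 0, 0]], "gripper": [0, 0, 0, 0, 0, 0, 0, 0, 0, 0, 0, 0, 0, 0, 0]}}

```text
time: 3.02
tool_pos: [0.5312, -0.1112, 0.2327]
tcp_rot: [-0.259, 2.544, 0.072]
wrist_force: [0.7, 0.1, 0.2]
width: 0.002
grip_force: 0.0
```

```bash
cat >> h.py <<'E'
from scipy.spatial.transform import Rotation as Ro
def to(X):
    s=read_state();M=Ro.from_rotvec(s["tcp_rot"]).as_matrix();d=np.array(X)-s["tool_pos"]
    print("t",s["time"],"p",np.round(s["tool_pos"],4),"F",np.round(s["wrist_force"],2),"q",np.round(s["q"],2),"w",s["width"]);print("axes",np.round(M,3).tolist());print("tool delta",np.round(M.T@d,4))
E
python3 - <<'E'
from h import *
to([.533,-.123,.11])
for n,k in(("top",4),("side",4)):
    im=vision.read_camera(n)
    x,y=proj(n,np.array([.53,-.1,.1])).astype(int);im=im[max(y-75,0):y+75,max(x-75,0):x+75];cv2.imwrite(f"pics/{n}2.png",cv2.resize(im,None,fx=k,fy=k,interpolation=2)[:,:,::-1]);print(x,y)
E
python3 -c "
import cv2;a,b=cv2.imread('pics/top2.png'),cv2.imread('pics/side2.png');cv2.imwrite('pics/c2.png',cv2.resize(cv2.hconcat([a,b]),(800,400)))"
```

```text
t 3.0167 p [ 0.5312 -0.1112  0.2327] F [0.7  0.12 0.16] q [-0.48 -0.3   2.26  0.52  0.77 -2.55] w 0.001614779318865907
axes [[-0.816, -0.2, 0.543], [-0.169, 0.98, 0.107], [-0.553, -0.004, -0.833]]
tool delta [ 0.0684 -0.0114  0.1019]
329 242
318 259
```

View pics/c2.png

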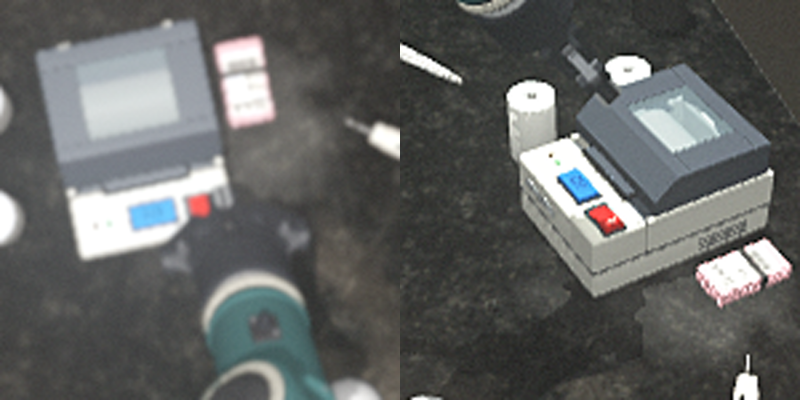

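Joint 6 is at its limit (-2.55), so I turn the tool a half turn, which gives the same fingertip shape.

Request:
{"method": "jog_arm", "body": {"turn": [[0, 0, 0.1164], [0, 0, 0.1164], [0, 0, 0.1164], [0, 0, 0.1164], [0, 0, 0.1164], [0, 0, 0.1164], [0, 0, 0.1164], [0, 0, 0.1164], [0, 0, 0.1164], [0, 0, 0.1164], [0, 0, 0.1164], [0, 0, 0.1164], [0, 0, 0.1164], [0, 0, 0.1164], [0, 0, 0.1164], [0, 0, 0.1164], [0, 0, 0.1164], [0, 0, 0.1164], [0, 0, 0.1164], [0, 0, 0.1164]], "delta_pos": [[0, 0, 0], [0, 0, 0], [0, 0, 0], [0, 0, 0], [0, 0, 0], [0, 0, 0], [0, 0, 0], [0, 0, 0], [0, 0, 0], [0, 0, 0], [0, 0, 0], [0, 0, 0], [0, 0, 0], [0, 0, 0], [0, 0, 0], [0, 0, 0], [0, 0, 0], [0, 0, 0], [0, 0, 0], [0, 0, 0]], "gripper": [0, 0, 0, 0, 0, 0, 0, 0, 0, 0, 0, 0, 0, 0, 0, 0, 0, 0, 0, 0]}}

```text
time: 4.78
tool_pos: [0.5358, -0.1117, 0.2368]
tcp_rot: [2.487, 1.381, 0.823]
wrist_force: [0.1, -0.3, 0.5]
width: -0.001
grip_force: 0.0
```

Request:
{"method": "jog_arm", "body": {"turn": [[0, 0, 0.1164], [0, 0, 0.1164], [0, 0, 0.1164], [0, 0, 0.1164], [0, 0, 0.1164], [0, 0, 0.1164], [0, 0, 0.1164], [0, 0, 0], [0, 0, 0]], "delta_pos": [[0, 0, 0], [0, 0, 0], [0, 0, 0], [0, 0, 0], [0, 0, 0], [0, 0, 0], [0, 0, 0], [0, 0, 0], [0, 0, 0]], "gripper": [0, 0, 0, 0, 0, 0, 0, 0, 0]}}

```text
time: 5.53
tool_pos: [0.5352, -0.1115, 0.2362]
tcp_rot: [-2.941, -0.304, -0.896]
wrist_force: [0.2, -0.1, -0.5]
width: -0.001
grip_force: 0.0
```

```bash
python3 - <<'E'
from h import *
to([.533,-.123,.11])
E
```

```text
t 5.5333 p [ 0.5352 -0.1115  0.2362] F [ 0.19 -0.12 -0.53] q [-0.47 -0.29  2.26  0.52  0.76  0.59] w -0.0014763081875606428
axes [[0.812, 0.202, 0.547], [0.172, -0.979, 0.107], [0.557, 0.007, -0.83]]
tool delta [-0.074   0.0099  0.1024]
```

Request:
{"method": "jog_arm", "body": {"turn": [[0, 0, 0], [0, 0, 0], [0, 0, 0], [0, 0, 0], [0, 0, 0], [0, 0, 0], [0, 0, 0], [0, 0, 0], [0, 0, 0], [0, 0, 0], [0, 0, 0]], "delta_pos": [[-0.014, 0.0022, 0.0222], [-0.014, 0.0022, 0.0222], [-0.014, 0.0022, 0.0222], [-0.014, 0.0022, 0.0222], [-0.014, 0.0022, 0.0222], [0, 0, 0], [-0.0011, 0, 0.0017], [-0.0011, 0, 0.0017], [-0.0011, 0, 0.0017], [-0.0011, 0, 0.0017], [0, 0, 0]], "gripper": [0, 0, 0, 0, 0, 0, 0, 0, 0, 0, 0]}}

```text
time: 6.45
tool_pos: [0.5401, -0.1221, 0.0967]
tcp_rot: [-2.94, -0.296, -0.898]
wrist_force: [-1.0, 0.2, -0.7]
width: 0.0
grip_force: 0.0
```

```bash
python3 - <<'E'
from h import *
to([.541,-.1225,.09])
im=vision.read_camera("side");cv2.imwrite("pics/s3.png",cv2.resize(im[200:320,250:400],None,fx=5,fy=5,interpolation=2)[:,:,::-1])
E
```

```text
t 6.45 p [ 0.5401 -0.1221  0.0967] F [-1.02  0.15 -0.71] q [-0.49 -0.08  2.37  0.81  0.51  0.22] w 0.00047358582007565154
axes [[0.813, 0.198, 0.548], [0.167, -0.98, 0.106], [0.558, 0.005, -0.83]]
tool delta [-0.0031  0.0005  0.006 ]
```

View pics/s3.png

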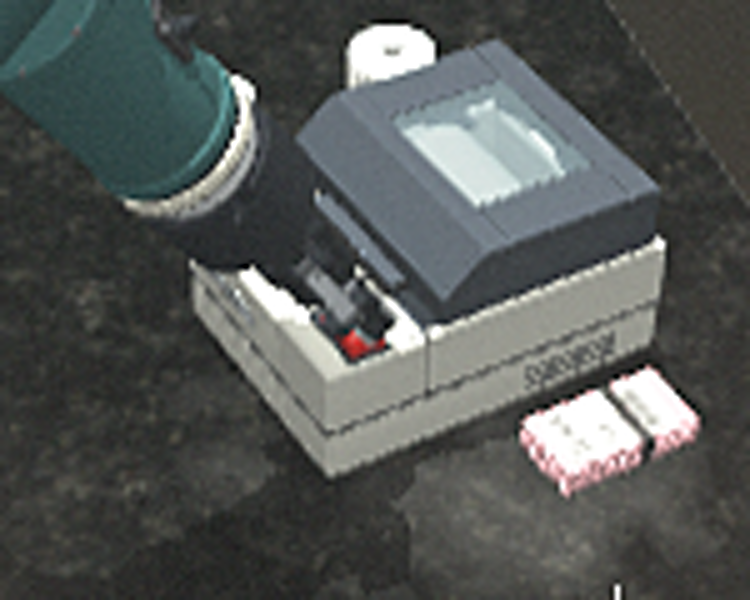

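The crop shows the fingertips just above the rocker, with its outer end still visible in red at (362,345). I shift 3 mm outward and press down.

Request:
{"method": "jog_arm", "body": {"turn": [[0, 0, 0], [0, 0, 0], [0, 0, 0], [0, 0, 0], [0, 0, 0]], "delta_pos": [[0, 0.003, 0], [-0.0011, 0, 0.0017], [-0.0011, 0, 0.0017], [-0.0011, 0, 0.0017], [0, 0, 0]], "gripper": [0, 0, 0, 0, 0]}}

```text
time: 6.92
tool_pos: [0.5403, -0.1251, 0.0893]
tcp_rot: [-2.94, -0.293, -0.895]
wrist_force: [1.3, -0.6, 1.8]
width: 0.0
grip_force: 0.7
```

Request:
{"method": "jog_arm", "body": {"turn": [[0, 0, 0], [0, 0, 0]], "delta_pos": [[-0.0011, 0, 0.0017], [0, 0, 0]], "gripper": [0, 0]}}

```text
time: 7.08
tool_pos: [0.5401, -0.1249, 0.0871]
tcp_rot: [-2.94, -0.293, -0.895]
wrist_force: [0.9, -1.7, 1.4]
width: 0.0
grip_force: 0.7
```

Request:
{"method": "jog_arm", "body": {"turn": [[0, 0, 0], [0, 0, 0]], "delta_pos": [[-0.0011, 0, 0.0017], [0, 0, 0]], "gripper": [0, 0]}}

```text
time: 7.25
tool_pos: [0.5405, -0.1251, 0.0855]
tcp_rot: [-2.94, -0.294, -0.896]
wrist_force: [-1.2, -1.5, 4.6]
width: -0.0
grip_force: 1.9
```

Request:
{"method": "jog_arm", "body": {"turn": [[0, 0, 0], [0, 0, 0]], "delta_pos": [[-0.0006, 0, 0.0008], [0, 0, 0]], "gripper": [0, 0]}}

```text
time: 7.42
tool_pos: [0.5406, -0.1251, 0.0851]
tcp_rot: [-2.94, -0.294, -0.897]
wrist_force: [-3.7, -2.2, 8.7]
width: 0.0
grip_force: 4.2
```

Request:
{"method": "jog_arm", "body": {"turn": [[0, 0, 0], [0, 0, 0], [0, 0, 0], [0, 0, 0], [0, 0, 0]], "delta_pos": [[0.0083, 0, -0.0125], [0.0083, 0, -0.0125], [0.0012, -0.038, 0.0005], [0.0012, -0.038, 0.0005], [0, 0, 0]], "gripper": [0, 0, 0, 0, 0]}}

```text
time: 7.83
tool_pos: [0.524, -0.0436, 0.1124]
tcp_rot: [-2.935, -0.302, -0.886]
wrist_force: [-0.4, 1.4, -1.7]
width: -0.003
grip_force: 0.0
```

```bash
python3 - <<'E'
from h import *
to([.528,-.05,.096])
im=vision.read_camera("side");a=cv2.resize(im[215:305,275:345],None,fx=6,fy=6,interpolation=2)[:,:,::-1]
b=cv2.resize(np.load("side.npy")[215:305,275:345],None,fx=6,fy=6,interpolation=2)[:,:,::-1]
cv2.imwrite("pics/s4.png",cv2.resize(cv2.hconcat([a,b]),(800,514)))
E
```

```text
t 7.8333 p [ 0.524  -0.0436  0.1124] F [-0.41  1.39 -1.65] q [-0.31 -0.19  2.43  0.66  0.47  0.52] w -0.0027103062810228708
axes [[0.816, 0.204, 0.541], [0.169, -0.979, 0.114], [0.553, -0.001, -0.833]]
tool delta [-0.0069  0.0071  0.0151]
```

View pics/s4.png

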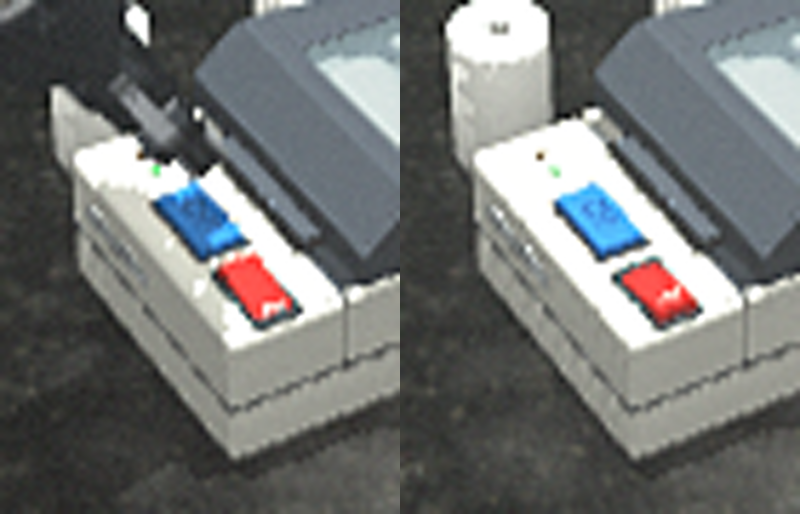

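Left is now, right is as found. The rocker at (257,290) is tipped the other way with its outer edge down, so it is off. Next the key.

Request:
{"method": "jog_arm", "body": {"turn": [[0, 0, 0], [0, 0, 0], [0, 0, 0], [0, 0, 0], [0, 0, 0], [0, 0, 0]], "delta_pos": [[-0.0034, 0.0035, 0.0076], [-0.0035, 0.0036, 0.0075], [-0.0011, 0, 0.0017], [-0.0011, 0, 0.0017], [-0.0011, 0, 0.0017], [0, 0, 0]], "gripper": [0, 0, 0, 0, 0, 0]}}

```text
time: 8.38
tool_pos: [0.5314, -0.0565, 0.0916]
tcp_rot: [-2.94, -0.293, -0.894]
wrist_force: [0.1, 0.7, 0.3]
width: -0.003
grip_force: 0.0
```

Request:
{"method": "jog_arm", "body": {"turn": [[0, 0, 0], [0, 0, 0]], "delta_pos": [[-0.0011, 0, 0.0017], [0, 0, 0]], "gripper": [0, 0]}}

```text
time: 8.55
tool_pos: [0.5319, -0.0565, 0.0903]
tcp_rot: [-2.94, -0.293, -0.896]
wrist_force: [-0.5, -1.0, 1.9]
width: -0.0
grip_force: 0.6
```

Request:
{"method": "jog_arm", "body": {"turn": [[0, 0, 0], [0, 0, 0]], "delta_pos": [[-0.0011, 0, 0.0017], [0, 0, 0]], "gripper": [0, 0]}}

```text
time: 8.72
tool_pos: [0.532, -0.0565, 0.0884]
tcp_rot: [-2.94, -0.294, -0.896]
wrist_force: [-0.3, 0.1, 2.5]
width: 0.002
grip_force: 1.6
```

Request:
{"method": "jog_arm", "body": {"turn": [[0, 0, 0], [0, 0, 0], [0, 0, 0]], "delta_pos": [[-0.0019, 0, 0.0012], [-0.0019, 0, 0.0012], [0, 0, 0]], "gripper": [0, 0, 0]}}

```text
time: 8.97
tool_pos: [0.5311, -0.0569, 0.0851]
tcp_rot: [-2.94, -0.293, -0.899]
wrist_force: [1.5, 1.0, 4.4]
width: 0.004
grip_force: 2.3
```

Request:
{"method": "jog_arm", "body": {"turn": [[0, 0, 0], [0, 0, 0], [0, 0, 0]], "delta_pos": [[-0.0011, 0, 0.0017], [0, 0, 0], [0, 0, 0]], "gripper": [0, 0, 0]}}

```text
time: 9.22
tool_pos: [0.5315, -0.0569, 0.0844]
tcp_rot: [-2.939, -0.295, -0.901]
wrist_force: [-10.1, -0.2, 18.4]
width: -0.005
grip_force: 9.9
```

Request:
{"method": "jog_arm", "body": {"turn": [[0, 0, 0], [0, 0, 0], [0, 0, 0], [0, 0, 0], [0, 0, 0]], "delta_pos": [[0, 0, -0.02], [0, 0, -0.025], [0, 0, -0.025], [0, 0, 0], [0, 0, 0]], "gripper": [0, 0, 0, 0, 0]}}

```text
time: 9.63
tool_pos: [0.4918, -0.0644, 0.141]
tcp_rot: [-2.94, -0.294, -0.898]
wrist_force: [0.1, -0.5, -0.1]
width: -0.003
grip_force: 0.0
```

```bash
python3 - <<'E'
from h import *
to([.528,-.05,.096])
im=vision.read_camera("side");np.save("s5",im);a=cv2.resize(im[180:300,250:400],None,fx=5,fy=5,interpolation=2)[:,:,::-1].copy()
o=np.array([.603,-.034,0]);X=np.array([.978,.208,0]);Y=np.array([-.208,.978,0]);Z=np.array([0,0,1])
for th in(0.0,.45):
  for y in(-.045,.045):
    p=o+X*(.095-.154*np.cos(.0325+th))+Y*y+Z*(.08+.154*np.sin(.0325+th));u=(proj("side",p)-[250,180])*5;print(th,p,u);cv2.circle(a,tuple(u.astype(int)),5,(0,255,0) if th else (0,255,255),1)
cv2.imwrite("pics/s5.png",a)
E
```

```text
t 9.6333 p [ 0.4918 -0.0644  0.141 ] F [ 0.14 -0.45 -0.14] q [-0.4  -0.31  2.46  0.61  0.57  0.52] w -0.002640119155886171
axes [[0.813, 0.197, 0.548], [0.166, -0.98, 0.106], [0.558, 0.005, -0.83]]
tool delta [ 0.0067 -0.0072  0.0587]
0.0 [ 0.55473753 -0.09026508  0.08500412] [382.19569728 396.51007628]
0.0 [ 0.53601753 -0.00224508  0.08500412] [301.33101124 302.89156804]
0.45 [ 0.57185221 -0.08662515  0.15145526] [413.1262292  288.20975044]
0.45 [0.55313221 0.00139485 0.15145526] [328.57782974 197.01638701]
```

View pics/s5.png

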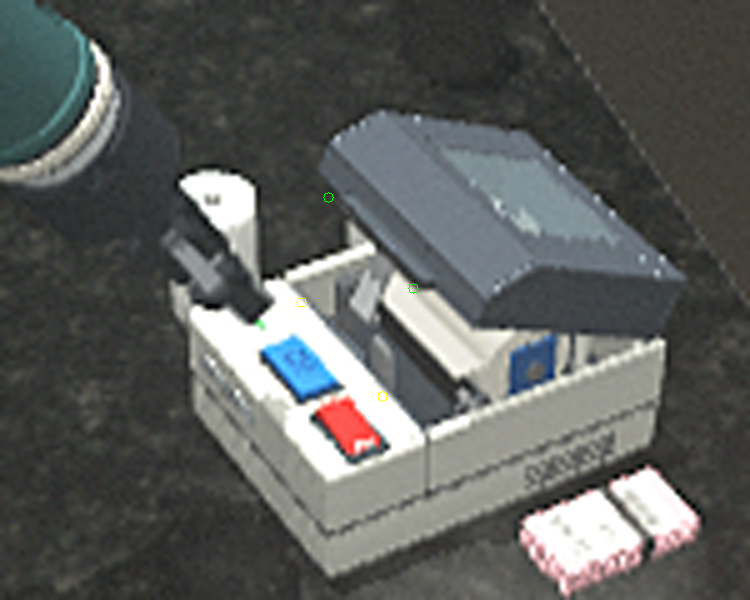

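The side view shows the cover up on its pins, with the lip running from about (350,200) to (432,285). That is roughly 6 mm farther back than predicted. The current tilt suits pushing the lip's underside along its arc, so I move in below it.

Request:
{"method": "jog_arm", "body": {"turn": [[0, 0, 0], [0, 0, 0], [0, 0, 0], [0, 0, 0], [0, 0, 0], [0, 0, 0], [0, 0, 0], [0, 0, 0]], "delta_pos": [[0.0104, 0, 0.0174], [0.0104, 0, 0.0174], [0.0104, 0, 0.0174], [0.0068, 0, 0], [0.0068, 0, 0], [0.0068, 0, 0], [0.0068, 0, 0], [0, 0, 0]], "gripper": [0, 0, 0, 0, 0, 0, 0, 0]}}

```text
time: 10.35
tool_pos: [0.569, -0.0489, 0.1308]
tcp_rot: [-2.94, -0.295, -0.898]
wrist_force: [0.1, 0.1, -1.1]
width: 0.0
grip_force: 0.3
```

Request:
{"method": "jog_arm", "body": {"turn": [[0, 0, 0], [0, 0, 0], [0, 0, 0], [0, 0, 0]], "delta_pos": [[0.0094, 0, -0.0039], [0.0094, 0, -0.0039], [0.0094, 0, -0.0039], [0, 0, 0]], "gripper": [0, 0, 0, 0]}}

```text
time: 10.68
tool_pos: [0.586, -0.0459, 0.1576]
tcp_rot: [-2.94, -0.294, -0.902]
wrist_force: [-0.1, -0.9, 0.7]
width: 0.003
grip_force: 0.4
```

```bash
python3 - <<'E'
from h import *
to([.528,-.05,.096])
im=vision.read_camera("side");a=cv2.resize(im[170:300,250:400],None,fx=4.5,fy=4.5,interpolation=2)[:,:,::-1].copy()
cv2.imwrite("pics/s6.png",a)
E
```

```text
t 10.6833 p [ 0.586  -0.0459  0.1576] F [-0.14 -0.89  0.67] q [-0.27 -0.14  2.29  0.54  0.5   0.69] w 0.002715440729048345
axes [[0.812, 0.197, 0.55], [0.166, -0.98, 0.106], [0.56, 0.005, -0.828]]
tool delta [-0.0823 -0.0077  0.0187]
```

View pics/s6.png

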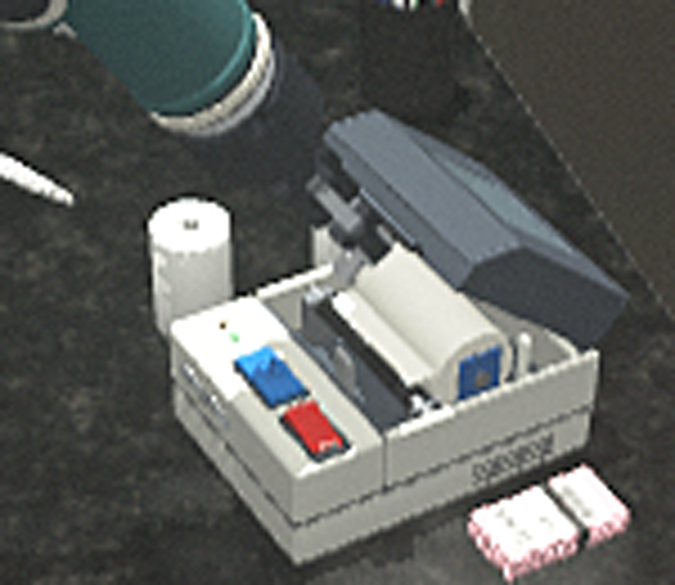

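The fingertips are under the lip at about (355,220) and the cover is lifting. I continue along the arc.

Request:
{"method": "jog_arm", "body": {"turn": [[0, 0, 0], [0, 0, 0], [0, 0, 0], [0, 0, 0], [0, 0, 0], [0, 0, 0], [0, 0, 0]], "delta_pos": [[0.0102, 0, -0.0018], [0.0102, 0, -0.0018], [0.0102, 0, -0.0018], [0.0102, 0, 0.0002], [0.0102, 0, 0.0002], [0.0102, 0, 0.0002], [0, 0, 0]], "gripper": [0, 0, 0, 0, 0, 0, 0]}}

```text
time: 11.32
tool_pos: [0.6342, -0.0359, 0.1952]
tcp_rot: [-2.939, -0.295, -0.901]
wrist_force: [0.4, -0.2, 0.1]
width: 0.001
grip_force: 0.0
```

Request:
{"method": "jog_arm", "body": {"turn": [[0, 0, 0], [0, 0, 0], [0, 0, 0], [0, 0, 0], [0, 0, 0], [0, 0, 0], [0, 0, 0], [0, 0, 0]], "delta_pos": [[0.0101, 0, 0.0023], [0.0101, 0, 0.0023], [0.0101, 0, 0.0023], [0.0093, 0, 0.0041], [0.0093, 0, 0.0041], [0.0093, 0, 0.0041], [0, 0, 0], [0, 0, 0]], "gripper": [0, 0, 0, 0, 0, 0, 0, 0]}}

```text
time: 11.98
tool_pos: [0.6903, -0.024, 0.2095]
tcp_rot: [-2.94, -0.295, -0.896]
wrist_force: [1.0, 0.0, 0.4]
width: 0.001
grip_force: 0.5
```

```bash
python3 - <<'E'
from h import *
to([.45,-.06,.25])
im=vision.read_camera("side");a=cv2.resize(im[150:300,250:420],None,fx=4,fy=4,interpolation=2)[:,:,::-1].copy()
cv2.imwrite("pics/s7.png",a)
E
```

```text
t 11.9833 p [ 0.6903 -0.024   0.2095] F [0.95 0.01 0.37] q [-0.17  0.01  2.05  0.38  0.56  0.93] w 0.0011768506325034764
axes [[0.814, 0.197, 0.547], [0.166, -0.98, 0.107], [0.557, 0.004, -0.83]]
tool delta [-0.1789 -0.0119 -0.1689]
```

View pics/s7.png

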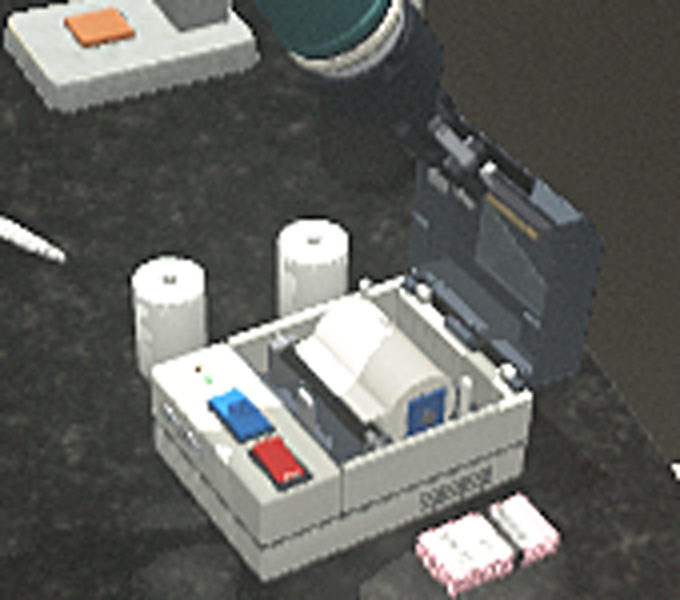

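The cover stands near vertical, past its balance point, with the fingertips at (485,170). A little more push, then I retreat.

Request:
{"method": "jog_arm", "body": {"turn": [[0, 0, 0], [0, 0, 0], [0, 0, 0], [0, 0, 0], [0, 0, 0], [0, 0, 0], [0, 0, 0], [0, 0, 0], [0, 0, 0], [0, 0, 0], [0, 0, 0], [0, 0, 0], [0, 0, 0], [0, 0, 0], [0, 0, 0]], "delta_pos": [[0.008, 0, 0.0054], [0.008, 0, 0.0054], [0.008, 0, 0.0054], [0, 0, 0], [0, 0, 0], [-0.017, 0, -0.011], [-0.017, 0, -0.011], [-0.02, 0, -0.02], [-0.02, 0, -0.02], [-0.02, 0, -0.02], [-0.02, 0, -0.02], [-0.02, 0, -0.02], [-0.02, 0, -0.02], [0, 0, 0], [0, 0, 0]], "gripper": [0, 0, 0, 0, 0, 0, 0, 0, 0, 0, 0, 0, 0, 0, 0]}}

```text
time: 13.28
tool_pos: [0.5138, -0.0595, 0.2416]
tcp_rot: [-2.941, -0.292, -0.897]
wrist_force: [1.5, -0.4, -0.9]
width: -0.001
grip_force: 0.0
```

```bash
python3 - <<'E'
from h import *
to([.45,-.06,.25])
im=vision.read_camera("side");a=cv2.resize(im[150:300,250:420],None,fx=3,fy=3,interpolation=2)[:,:,::-1]
b=vision.read_camera("top");b=cv2.resize(b[130:280,225:365],None,fx=2,fy=3,interpolation=2)[:,:,::-1]
cv2.imwrite("pics/s8.png",cv2.hconcat([a,b]))
E
```

```text
t 13.2833 p [ 0.5138 -0.0595  0.2416] F [ 1.52 -0.44 -0.88] q [-0.36 -0.39  2.31  0.44  0.75  0.76] w -0.0008846000546965643
axes [[0.814, 0.195, 0.548], [0.164, -0.981, 0.106], [0.558, 0.004, -0.83]]
tool delta [-0.0473 -0.012  -0.042 ]
```

View pics/s8.png

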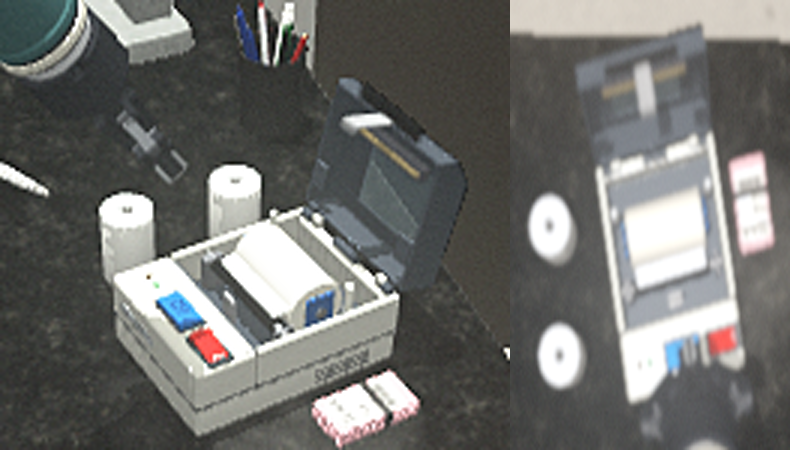

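Both views show the cover lying back at its stop, the rocker off, and the rolls and tags in place. The arm is clear of everything, so I hand the job in.

```bash
python3 -c "
from workcell import ticket;print(ticket.finish_job())"
```

```text
the job is handed in; nothing more can be done
None
```

I switched the printer off, released the cover and pushed it back against its stop, then handed the job in at about 13.4 s with the arm clear. The last pictures showed the cover lying open and nothing else visibly moved; the hand-in returned no verdict.

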